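Call out the missing lens ring

TASK

One of the six nests on the carrier board has no lens ring in it. Point the gripper's tool point straight down at that empty nest: stop with the fingertips about 2 cm above its middle, touching nothing, and stay there for 3 seconds. Then press the big button on the call box all the way down to report it, and let go again. Do not come down over any of the filled nests, leave the small button alone, touch neither board, nests nor rings, and leave everything else where it is.

Things in the scene. Friction and masses are not known exactly. Their poses are not given: they have to be found in the camera images.
- carrier: fixed aluminium board lying on the worktop, 170 (x) x 210 (y) x 12 mm, carrying six nests in two rows of three (65 mm apart) and, along its far edge, two loose bystanders; origin at the centre of its underside
- nest_6: the EMPTY nest: a fixed round black plastic seat 44 mm across, 10 mm high, with an open recess 36 mm across and 5 mm deep; stands on the carrier at any one of the six places. Origin at the centre of its underside, z up (its rim is at z = +10 mm, 22 mm above the worktop)
- nest_1: a nest of the same make as nest_6 (44 mm across, 10 mm high, origin at the centre of its underside), occupied: a lens ring sits in it
- nest_2: a nest of the same make as nest_6 (44 mm across, 10 mm high, origin at the centre of its underside), occupied: a lens ring sits in it
- nest_3: a nest of the same make as nest_6 (44 mm across, 10 mm high, origin at the centre of its underside), occupied: a lens ring sits in it
- nest_4: a nest of the same make as nest_6 (44 mm across, 10 mm high, origin at the centre of its underside), occupied: a lens ring sits in it
- nest_5: a nest of the same make as nest_6 (44 mm across, 10 mm high, origin at the centre of its underside), occupied: a lens ring sits in it
- ring_1: loose pale lens ring, 33 mm across, 10 mm high, about 20 g, seated in nest_1 and standing 5 mm proud of its rim; origin at the centre of its underside
- ring_2: loose pale lens ring, 33 mm across, 10 mm high, about 20 g, seated in nest_2 and standing 5 mm proud of its rim; origin at the centre of its underside
- ring_3: loose pale lens ring, 33 mm across, 10 mm high, about 20 g, seated in nest_3 and standing 5 mm proud of its rim; origin at the centre of its underside
- ring_4: loose pale lens ring, 33 mm across, 10 mm high, about 20 g, seated in nest_4 and standing 5 mm proud of its rim; origin at the centre of its underside
- ring_5: loose pale lens ring, 33 mm across, 10 mm high, about 20 g, seated in nest_5 and standing 5 mm proud of its rim; origin at the centre of its underside
- call_box: fixed grey call box right of the carrier, 80 (x) x 150 (y) x 40 mm, origin at the centre of its underside; two grey round push buttons on its top, the big one at y = -38 mm and the small one at y = +42 mm in its frame (its y axis points roughly along -x, so the big button is the farther one)
- big_button_top (a point): centre of the top face of the big push button (40 mm across); pressed straight down
- big_button (a joint): travel of the big button: 0 = up, 0.006 m = fully down; about 5 N takes it fully down and a spring brings it back up
- small_button (a joint): travel of the small button (20 mm across; 0 = up, 0.006 m = fully down, springs back); to be left alone
- spudger: bystander: loose pen-like pry tool, 80 x 8 x 8 mm, lying on the far edge of the carrier; origin at the centre of its underside
- spring_clip: bystander: loose spring clip, 38 x 23 x 20 mm, lying on the far edge of the carrier; origin at the centre of its underside
- dropper_bottle: bystander: loose light bottle with a nozzle, 32 mm across, 100 mm high, standing well far left on the worktop; origin at the centre of its underside
- steel_cup: bystander: loose shallow steel dish, 68 mm across, 14 mm high, far left on the worktop; origin at the centre of its underside
- usb_stick: bystander: loose memory stick, 17 x 54 x 8 mm, right of the call box; origin at the centre of its underside

How it is judged (in metres and radians):
On the way, in this order (a step that is already met when the one before it is completed fails the run):
1. the tool point (19 mm behind the fingertips) stays over the empty nest for 2 s: within 15 mm of its middle, 24 to 60 mm above its rim (fingertips about 5 to 41 mm above it) (horizontal distance between the grasp point and nest_6 below 0.015 m and z of the grasp point in the frame of nest_6 between 0.034 and 0.07 m), for 2 s.
2. the big button is pressed down by the fingers: travel over 4.5 mm of 6 (value of joint big_button above 0.0045 m and contact force between the fingers and call_box above 0.5 N), for 0.05 s.
At the end, for the whole second after the job is handed in: After the pointing and the press: both buttons up again (travel under 1.5 mm), every ring still seated in its nest (centre within 5 mm, not raised by more than 3 mm), every bystander within 10 mm of where it was (value of joint each of big_button, small_button below 0.0015 m and horizontal distance between ring_1 and nest_1 below 0.005 m and horizontal distance between ring_2 and nest_2 below 0.005 m and horizontal distance between ring_3 and nest_3 below 0.005 m and horizontal distance between ring_4 and nest_4 below 0.005 m and horizontal distance between ring_5 and nest_5 below 0.005 m and z of ring_1 in the frame of nest_1 below 0.008 m and z of ring_2 in the frame of nest_2 below 0.008 m and z of ring_3 in the frame of nest_3 below 0.008 m and z of ring_4 in the frame of nest_4 below 0.008 m and z of ring_5 in the frame of nest_5 below 0.008 m and distance of each of spudger, spring_clip, dropper_bottle, steel_cup, usb_stick from where it was at the start of the episode below 0.01 m); the robot touches nothing.
It fails at once if the robot touches the board, a nest or a ring (over 0.3 N) (contact force between any of the arm, the fingers and carrier above 0.3 N or contact force between any of the arm, the fingers and nest_1 above 0.3 N or contact force between any of the arm, the fingers and nest_2 above 0.3 N or contact force between any of the arm, the fingers and nest_3 above 0.3 N or contact force between any of the arm, the fingers and nest_4 above 0.3 N or contact force between any of the arm, the fingers and nest_5 above 0.3 N or contact force between any of the arm, the fingers and nest_6 above 0.3 N or contact force between any of the arm, the fingers and ring_1 above 0.3 N or contact force between any of the arm, the fingers and ring_2 above 0.3 N or contact force between any of the arm, the fingers and ring_3 above 0.3 N or contact force between any of the arm, the fingers and ring_4 above 0.3 N or contact force between any of the arm, the fingers and ring_5 above 0.3 N).
It fails at once if the tool point comes down over a filled nest (within 15 mm of its middle and less than 60 mm above its rim) ((horizontal distance between the grasp point and nest_1 below 0.015 m and z of the grasp point in the frame of nest_1 between -0.1 and 0.07 m) or (horizontal distance between the grasp point and nest_2 below 0.015 m and z of the grasp point in the frame of nest_2 between -0.1 and 0.07 m) or (horizontal distance between the grasp point and nest_3 below 0.015 m and z of the grasp point in the frame of nest_3 between -0.1 and 0.07 m) or (horizontal distance between the grasp point and nest_4 below 0.015 m and z of the grasp point in the frame of nest_4 between -0.1 and 0.07 m) or (horizontal distance between the grasp point and nest_5 below 0.015 m and z of the grasp point in the frame of nest_5 between -0.1 and 0.07 m)).
It fails at once if the small button is pressed (over 2 mm) (value of joint small_button above 0.002 m).
It fails at once if a ring is moved or lifted (over 5 mm) (distance of any of ring_1, ring_2, ring_3, ring_4, ring_5 from where it was at the start of the episode above 0.005 m).
It fails at once if a bystander is moved, lifted (over 10 mm) or tipped (over 0.3 rad) (distance of any of spudger, spring_clip, dropper_bottle, steel_cup, usb_stick from where it was at the start of the episode above 0.01 m or angle between dropper_bottle's own z axis and vertical above 0.3 rad).
It also fails if it takes over 45 s, if anything falls off the work surface, if the arm or the gripper's body presses on something with over 40 N, if the wrist force passes 120 N, or if a joint passes its speed limit or range.

ROBOT

A 6-joint arm with a two-finger parallel gripper is mounted at the origin on a cart in front of the work surface, level with it; the furniture and walls round the work are solid. World frame = base frame: x ahead of the robot, y to its left, z up, the work surface at z = 0. Lengths are in m, angles in degrees, forces in N, time in s.
With the tool pointing down it reaches from about 0.3 to 0.75 m from the base axis. Payload 8.5 kg.
Tool frame: the origin (TCP) lies between the finger pads, 19 mm behind the fingertips; this is the grasp point; z points along the fingers, y is the line along which they close (so a half turn about z gives the same grasp; the last joint's range is limited). The gripper opens to 85 mm and grips with 20 to 120 N. Pads are 22 mm wide; open, the fingers measure 114 mm over their backs; the gripper's body (76 mm by 85 mm) begins 54 mm behind the grasp point. The pads swing forward as they close: fully open they stand 13 mm farther back than shut.
Start: joints at [60.43, 21.807, 74.336, -0, 83.858, -12.336], TCP at [0.163, 0.525, 0.25] pointing down, gripper open.
Joint ranges: [-178.18, 178.18], [-50.72, 133.34], [12.68, 142.11], [-81.47, 261.47], [9.98, 163.14], [-165.26, 165.26]. Speed limits (degrees/s): [136.94, 136.94, 180, 180, 180, 180].

INTERFACE

Orientations are given as a 3x3 rotation matrix whose columns are the frame's x, y, z axes.
In Python, from rig import env, optics, spotter gives the robot as it stands.
- The arm moves only by the shell command python3 -m crank 'ROWS' [FORCE]. ROWS is JSON, one flat list of numbers, 5 for each row, row after row: the finger opening in cm, from 0 to 8.54, then the shift along the tool's x, y, z in cm, then the turn about the tool's z in rad. A call has exactly 8 rows; each row shifts and turns the commanded pose from where the row before left it, along the tool's axes as they then stand; what a row does not reach is not made up. A row lasts 1/12 s, in which the tool goes at most 41.7 mm and 7.16 degrees, less where a joint would pass 70% of its speed; a pose out of reach is approached as far as the arm can. A call is refused whole if a number of a shift passes 4.17 or a number of a turn 0.125, either way. A call with a gripper value outside its range is refused whole. The fingers move at their own pace and stop on an object; FORCE is the grip in N (left out, the last holds). Time passes only in rows, so rows that do not move let the fingers close, or fill a call up. It gives the time, the measured TCP pose, the force, the opening and the grip force at its end, in the units of the state.
- env.observe(): the state, without advancing time (a new reading comes with each control period).
- optics.get_image(name): name is "scene" or "top"; returns a dict with "color" (400x640x3 uint8, red, green, blue), "intrinsics" (3x3 intrinsics, pixels), "pose" (4x4, takes a point from camera to world coordinates). Camera axes: x right, y up, looking along -z (the intrinsics and any distortion apply to the point x, -y, -z); pixel columns grow to the right and rows downward; lengths in m; the calibration is good to about 2 mm. A picture is of the moment at which its call begins. There is no depth.
- env.close_job(): hands the job in; it is judged then, once.
Trained networks look in a picture, given as the dict that the camera call returned (one of the last four; its "shot" number tells which), for a name from the list of things; names that differ only in an ending like _2 or _b are one class to them, and where a whole thing is asked for, a point or a joint stands for the part that bears it (a point fixed in the world has none). Each returns a list of dicts, best first, with "score" (0 to 1); they miss things now and then, are a little off and sometimes report something else, mostly with a low value. They report only what shows in the picture. A call takes as long as a camera call.
- spotter.look_for(picture, query): "at" ([column, row] as shares, 0 to 1, of the picture: columns of its width, rows of its height, amid what is visible of it).
The state is a dict: "time_s": time; "q": joint angles; "qvel": joint speeds; "joint_efforts": joint torques, N m; "position": TCP position; "tool_rot": TCP orientation; "ft_force": force on the tool from outside, world axes, zero at the start; "wrist_torque": the same for the moment, N m; "grip_width": finger opening in m; "gripper_force": force on a finger pad.
Only numpy, scipy, OpenCV 4.12 (cv2) and the standard library are available. Lean on these libraries where they do the work, as an engineer would, in place of code of your own. Each camera call takes 0.05 s, during which the arm holds its last target. There are 200 camera calls.

## Working session

There is one attempt and no reset: what is moved stays moved. The work goes in short steps, Python scripts to look and compute and a shell command to move; the robot and the scene stay as the last step left them, time stands still between calls to the robot, and variables do not carry over. Pictures are saved under pics/ and viewed, at most 10 in all, crops included, and the job is handed in when it is done.

```bash
mkdir -p pics; cat > h.py <<'E'
import numpy as np, cv2
from rig import env, optics, spotter
def ray(p,u,v,z):
    K=np.array(p["intrinsics"]);T=np.array(p["pose"])
    d=np.linalg.inv(K)@[u,v,1]; d=T[:3,:3]@[d[0],-d[1],-d[2]]
    o=T[:3,3]; return o+d*(z-o[2])/d[2]
E
python3 - <<'E'
from h import *
np.set_printoptions(precision=4,suppress=True)
for n in("scene","top"):
    p=optics.get_image(n); cv2.imwrite(f"pics/{n}0.png",p["color"][:,:,::-1])
    print(n,p.keys(),np.array(p["pose"]).tolist())
    for q,z in(("nest_6",.022),("ring_1",.027),("big_button_top",.05),("call_box",.04)):
        for r in spotter.look_for(p,q):
            u,v=r["at"][0]*640,r["at"][1]*400
            print(q,round(r["score"],2),round(u),round(v),ray(p,u,v,z))
s=env.observe();print(s["position"],s["tool_rot"],s["time_s"])
E
```

```text
scene dict_keys(['color', 'intrinsics', 'pose', 'shot']) [[-0.836117628550887, 0.3790039448120252, -0.3965643970950549, -0.18645893492505553], [-0.5483444238927556, -0.5972724932730233, 0.5853067243464302, 1.0683483202255313], [-0.015023448743975093, 0.7068391461968908, 0.7072147604451477, 1.347921404551367], [0.0, 0.0, 0.0, 1.0]]
nest_6 0.61 337 204 [ 0.5002 -0.0416  0.022 ]
nest_6 0.57 333 216 [0.4793 0.0172 0.022 ]
nest_6 0.51 316 212 [0.5428 0.0311 0.022 ]
nest_6 0.48 332 188 [ 0.5636 -0.1044  0.022 ]
nest_6 0.48 326 202 [ 0.5392 -0.0302  0.022 ]
nest_6 0.18 339 202 [ 0.5001 -0.0551  0.022 ]
ring_1 0.38 332 212 [0.4927 0.0042 0.027 ]
ring_1 0.38 314 205 [0.5636 0.011  0.027 ]
ring_1 0.38 323 195 [ 0.5669 -0.0533  0.027 ]
ring_1 0.2 335 188 [ 0.5488 -0.1068  0.027 ]
big_button_top 0.54 387 144 [ 0.4977 -0.419   0.05  ]
call_box 0.89 398 153 [ 0.4371 -0.3983  0.04  ]
top dict_keys(['color', 'intrinsics', 'pose', 'shot']) [[0.0314617340842378, 0.9482333864805986, -0.3160120314987216, -0.045032249361814165], [-0.9995031602743115, 0.029248280615584564, -0.011746092230890676, -0.045708175689988556], [-0.001895228238835378, 0.3162245765979746, 0.9486824680921194, 1.7393715571422066], [0.0, 0.0, 0.0, 1.0]]
nest_6 0.59 347 209 [ 0.5022 -0.1334  0.022 ]
nest_6 0.58 307 212 [0.4869 0.0061 0.022 ]
nest_6 0.54 308 191 [0.5653 0.0058 0.022 ]
nest_6 0.52 325 191 [ 0.5677 -0.0549  0.022 ]
nest_6 0.47 344 192 [ 0.5675 -0.1231  0.022 ]
ring_1 0.49 307 205 [0.5118 0.0056 0.027 ]
ring_1 0.48 306 189 [0.5724 0.011  0.027 ]
big_button_top 0.48 430 211 [ 0.4949 -0.4176  0.05  ]
big_button_top 0.27 327 207 [ 0.4999 -0.0635  0.05  ]
call_box 0.58 428 229 [ 0.4328 -0.4098  0.04  ]
call_box 0.37 153 210 [0.4717 0.5414 0.04  ]
[0.1629 0.5253 0.25  ] [[-0.9551  0.2963 -0.    ]
 [ 0.2963  0.9551 -0.    ]
 [ 0.     -0.     -1.    ]] 0.5
```

```bash
python3 - <<'E'
import cv2
t=cv2.imread("pics/top0.png");s=cv2.imread("pics/scene0.png")
cv2.imwrite("pics/t1.png",cv2.resize(t[160:250,280:460][:,:],(800,400),interpolation=cv2.INTER_CUBIC))
cv2.imwrite("pics/s1.png",cv2.resize(s[120:240,280:440],(800,600),interpolation=cv2.INTER_CUBIC))
E
```

```text
(no output)
```

View pics/t1.png

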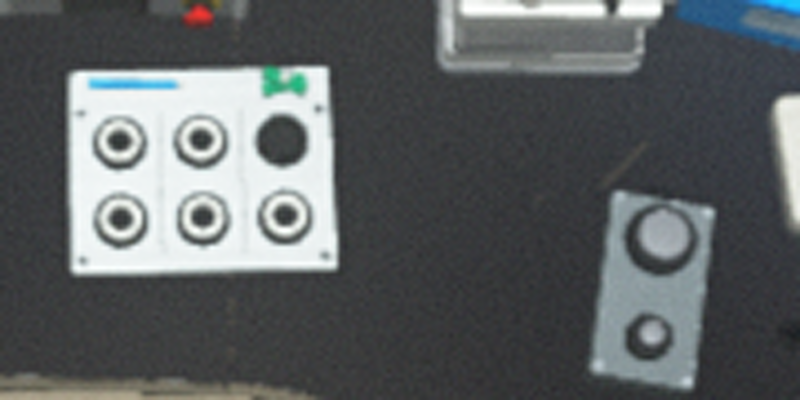

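View pics/s1.png

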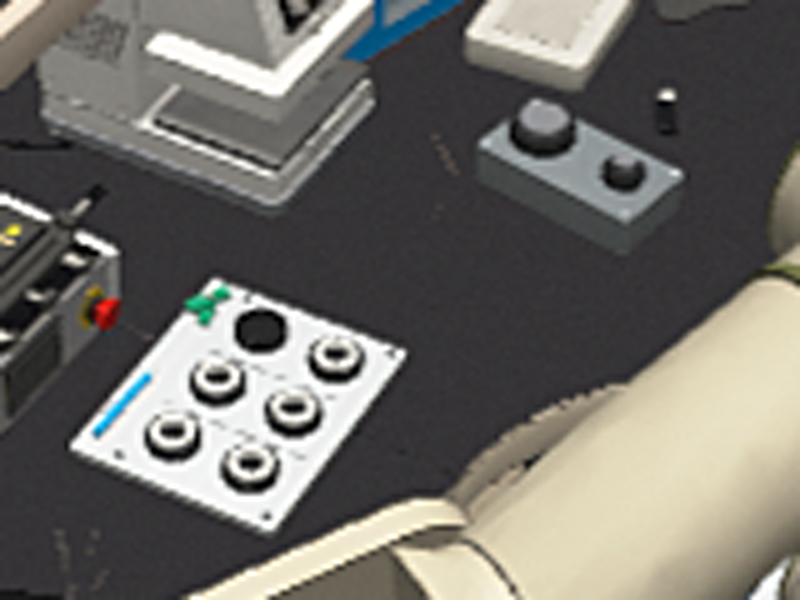

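View pics/top0.png

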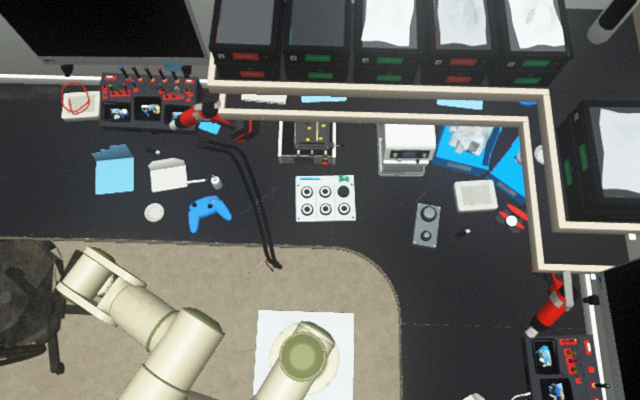

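The top crop shows the empty nest at crop (281,140), i.e. far row, rightmost (next to the clip). The big button is at crop (664,233). The scene crop agrees: empty nest (260,330), big button (543,117). Next I triangulate both.

```bash
python3 - <<'E'
from h import *
np.set_printoptions(precision=4,suppress=True)
P={n:optics.get_image(n) for n in("scene","top")}
def uv(n,x,y): 
    return (280+(x+.5)*.225-.5,160+(y+.5)*.225-.5) if n=="top" else (280+(x+.5)*.2-.5,120+(y+.5)*.2-.5)
def tri(a,b):
    A=[];B=[]
    for n,c in(("top",a),("scene",b)):
        u,v=uv(n,*c);o=np.array(P[n]["pose"])[:3,3];d=ray(P[n],u,v,0)-o;d/=np.linalg.norm(d)
        M=np.eye(3)-np.outer(d,d);A.append(M);B.append(M@o)
    return np.linalg.lstsq(np.vstack(A),np.hstack(B),rcond=None)[0]
print("empty",tri((281,140),(260,329)),ray(P["top"],*uv("top",281,140),.022),ray(P["scene"],*uv("scene",260,329),.022))
print("big",tri((664,233),(543,113)))
for z in(.05,.06):print(z,ray(P["top"],*uv("top",664,233),z),ray(P["scene"],*uv("scene",543,113),z))
print("small",tri((652,331),(624,166)))
# nests
C=[((119,141),(173,432)),((201,140),(217,379)),((119,217),(250,464)),((202,216),(293,410)),((285,215),(336,355))]
for a,b in C: print(tri(a,b),ray(P["top"],*uv("top",*a),.027)[:2],ray(P["scene"],*uv("scene",*b),.027)[:2])
E
```

```text
empty [ 0.5715 -0.1182  0.0192] [ 0.5699 -0.1182  0.022 ] [ 0.5705 -0.1158  0.022 ]
big [ 0.4883 -0.4115  0.0658]
0.05 [ 0.4925 -0.4151  0.05  ] [ 0.4975 -0.4299  0.05  ]
0.06 [ 0.4893 -0.4129  0.06  ] [ 0.4922 -0.4183  0.06  ]
small [ 0.412  -0.4028  0.0516]
[0.5649 0.0112 0.0226] [0.5633 0.011 ] [0.5624 0.0147]
[ 0.5689 -0.0542  0.0203] [ 0.5662 -0.0543] [ 0.5655 -0.0486]
[0.5004 0.0086 0.0232] [0.4998 0.0087] [0.4978 0.0117]
[ 0.5044 -0.0568  0.0204] [ 0.5026 -0.0567] [ 0.5007 -0.0513]
[ 0.507  -0.1224  0.022 ] [ 0.5055 -0.1221] [ 0.5043 -0.1178]
```

```bash
python3 -m crank '[0,-2.4,-2.05,0,0, 0,-2.4,-2.05,0,0, 0,-2.4,-2.05,0,0, 0,-2.4,-2.05,0,0, 0,-2.4,-2.05,0,0, 0,-2.4,-2.05,0,0, 0,-2.4,-2.05,0,0, 0,-2.4,-2.05,0,0]'
python3 -m crank '[0,-2.4,-2.05,0,0, 0,-2.4,-2.05,0,0, 0,-2.4,-2.05,0,0, 0,-2.4,-2.05,0,0, 0,-2.4,-2.05,0,0, 0,-2.4,-2.05,0,0, 0,-2.4,-2.05,0,0, 0,-2.4,-2.05,0,0]'
python3 -m crank '[0,-2.4,-2.05,0,0, 0,-2.4,-2.05,0,0, 0,-2.4,-2.05,0,0, 0,-2.4,-2.05,0,0, 0,-2.4,-2.05,0,0, 0,-2.4,-2.05,0,0, 0,-1.5,-1.3,0,0, 0,0,0,0,0]'
```

```text
time_s: 1.27
position: [0.2982, 0.3104, 0.2502]
tool_rot: [[-0.955, 0.296, 0.0], [0.296, 0.955, 0.0], [-0.0, 0.0, -1.0]]
ft_force: [0.5, -0.3, -0.8]
grip_width: 0.0001
gripper_force: 0.0
time_s: 1.93
position: [0.4331, 0.0967, 0.2502]
tool_rot: [[-0.955, 0.296, 0.0], [0.296, 0.955, 0.0], [-0.0, 0.0, -1.0]]
ft_force: [1.2, 0.6, 0.1]
grip_width: 0.0002
gripper_force: 0.0
time_s: 2.6
position: [0.5455, -0.082, 0.2493]
tool_rot: [[-0.954, 0.299, 0.0], [0.299, 0.954, -0.001], [-0.0, -0.001, -1.0]]
ft_force: [-1.0, -0.1, -0.0]
grip_width: -0.0004
gripper_force: 0.0
```

```bash
python3 -m crank '[0,-1.7,-1.35,0,0, 0,-1.7,-1.35,0,0, 0,0,0,2,0, 0,0,0,3,0, 0,0,0,3,0, 0,0,0,3,0, 0,0,0,0,0, 0,0,0,0,0]'
python3 - <<'E'
from h import *
for n,(x0,y0,w,h) in(("top",(280,150,160,100)),("scene",(280,120,160,100))):
    p=optics.get_image(n)
    cv2.imwrite(f"pics/{n}2.png",cv2.resize(p["color"][y0:y0+h,x0:x0+w,::-1],(800,500),interpolation=cv2.INTER_CUBIC))
    T=np.array(p["pose"]);K=np.array(p["intrinsics"])
    for q in(np.array(env.observe()["position"])-[0,0,.019],[.57,-.118,.022],[.489,-.413,.06]):
        c=T[:3,:3].T@(q-T[:3,3]);m=K@[c[0],-c[1],-c[2]];m=m/m[2];print(n,((m[0]-x0)*5).round(),((m[1]-y0)*5).round())
E
```

```text
time_s: 3.27
position: [0.5682, -0.114, 0.1399]
tool_rot: [[-0.955, 0.296, -0.002], [0.296, 0.955, 0.001], [0.002, 0.0, -1.0]]
ft_force: [-0.3, -0.3, 0.9]
grip_width: -0.0002
gripper_force: 0.0
top 316.0 157.0
top 314.0 205.0
top 745.0 311.0
scene 258.0 228.0
scene 260.0 326.0
scene 541.0 116.0
```

View pics/top2.png

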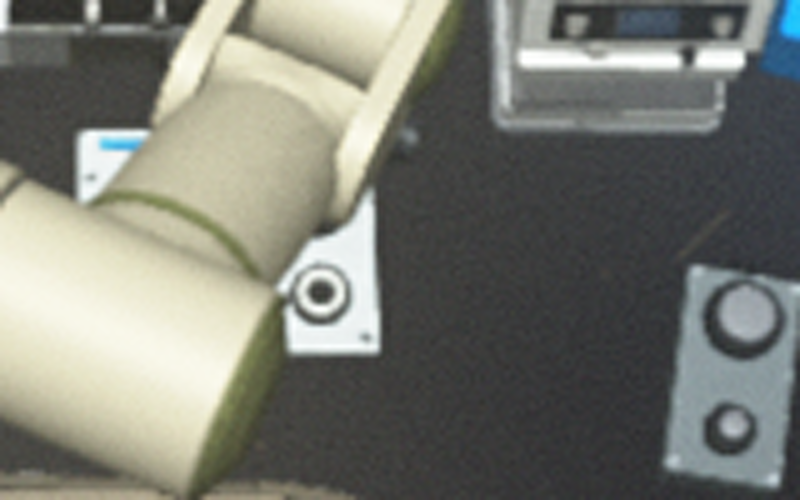

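View pics/scene2.png

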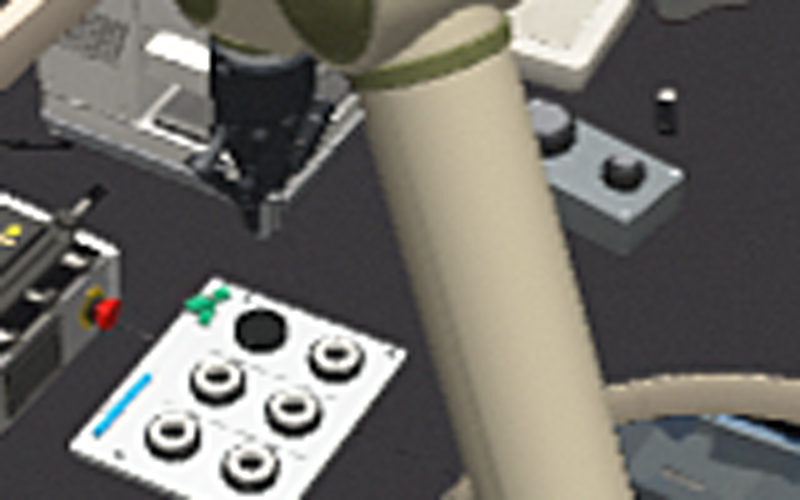

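The scene crop shows the closed fingertips at (258,230), where they were predicted. The empty nest is below them at (260,329), and the button at (551,125) is partly hidden. I descend and hold.

```bash
python3 -m crank '[0,-0.3,-0.3,2,0, 0,0,0,2,0, 0,0,0,2,0, 0,0,0,1.2,0, 0,0,0,0.6,0, 0,0,0,0,0, 0,0,0,0,0, 0,0,0,0,0]'
for i in 1 2 3 4 5; do python3 -m crank '[0,0,0,0,0, 0,0,0,0,0, 0,0,0,0,0, 0,0,0,0,0, 0,0,0,0,0, 0,0,0,0,0, 0,0,0,0,0, 0,0,0,0,0]'|head -2; done
```

```text
time_s: 4.03
position: [0.5713, -0.1186, 0.0636]
tool_rot: [[-0.955, 0.296, 0.003], [0.296, 0.955, -0.001], [-0.003, -0.0, -1.0]]
ft_force: [0.4, 0.2, 0.1]
grip_width: -0.0004
gripper_force: 0.0
time_s: 4.7
position: [0.5705, -0.1184, 0.062]
time_s: 5.37
position: [0.5705, -0.1184, 0.062]
time_s: 6.03
position: [0.5706, -0.1184, 0.062]
time_s: 6.7
position: [0.5706, -0.1184, 0.062]
time_s: 7.37
position: [0.5705, -0.1184, 0.062]
```

```bash
python3 -m crank '[0,0,0,-1.5,0, 0,0,0,-2.5,0, 0,0,0,-3,0, 0,0,0,-3,0, 0,0,0,-2,0, 0,-0.1,-2.5,0,0, 0,-0.1,-2.5,0,0, 0,-0.1,-2.5,0,0]'
python3 -m crank '[0,-0.1,-2.6,0,0, 0,-0.1,-2.6,0,0, 0,-0.1,-2.6,0,0, 0,-0.1,-2.6,0,0, 0,-0.1,-2.6,0,0, 0,-0.1,-2.6,0,0, 0,-0.1,-2.6,0,0, 0,-0.1,-2.6,0,0]'
python3 -m crank '[0,0,-2.2,0,0, 0,0,0,0,0, 0,0,0,0,0, 0,0,0,0,0, 0,0,0,0,0, 0,0,0,0,0, 0,0,0,0,0, 0,0,0,0,0]'
python3 - <<'E'
from h import *
p=optics.get_image("scene");x0,y0=320,60
cv2.imwrite("pics/s3.png",cv2.resize(p["color"][y0:y0+120,x0:x0+160,::-1],(800,600),interpolation=cv2.INTER_CUBIC))
T=np.array(p["pose"]);K=np.array(p["intrinsics"])
for q in(np.array(env.observe()["position"])-[0,0,.019],[.489,-.413,.06]):
    c=T[:3,:3].T@(q-T[:3,3]);m=K@[c[0],-c[1],-c[2]];m=m/m[2];print(((m[0]-x0)*5).round(),((m[1]-y0)*5).round())
E
```

```text
time_s: 8.03
position: [0.551, -0.1915, 0.1825]
tool_rot: [[-0.955, 0.295, 0.001], [0.295, 0.955, -0.0], [-0.001, -0.0, -1.0]]
ft_force: [-0.9, -0.5, 0.0]
grip_width: 0.0004
gripper_force: 0.0
time_s: 8.7
position: [0.4967, -0.3931, 0.182]
tool_rot: [[-0.955, 0.296, -0.0], [0.296, 0.955, 0.0], [0.0, 0.0, -1.0]]
ft_force: [0.8, 0.5, -0.1]
grip_width: 0.0004
gripper_force: 0.0
time_s: 9.37
position: [0.491, -0.4124, 0.1822]
tool_rot: [[-0.955, 0.296, 0.0], [0.296, 0.955, -0.0], [-0.0, -0.0, -1.0]]
ft_force: [0.7, -0.3, 0.5]
grip_width: 0.0001
gripper_force: 0.0
349.0 311.0
341.0 416.0
```

View pics/s3.png

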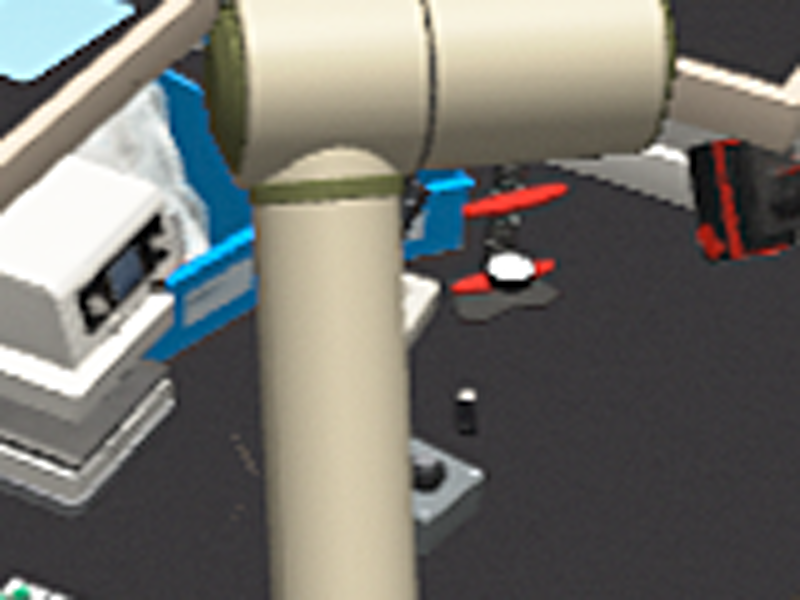

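The arm hides the big button in this crop; only the small button shows, at (428,472). The triangulated position is good enough, so I descend gently by force.

```bash
python3 -m crank '[0,0.1,0,2,0, 0,0,0,2.5,0, 0,0,0,2,0, 0,0,0,1.5,0, 0,0,0,0.7,0, 0,0,0,0,0, 0,0,0,0,0, 0,0,0,0,0]' |egrep 'pos|force'
python3 -m crank '[0,0,0,0.2,0, 0,0,0,0.2,0, 0,0,0,0.2,0, 0,0,0,0.2,0, 0,0,0,0,0, 0,0,0,0,0, 0,0,0,0,0, 0,0,0,0,0]' |egrep 'pos|force'
python3 -m crank '[0,0,0,0.2,0, 0,0,0,0.1,0, 0,0,0,0.1,0, 0,0,0,0,0, 0,0,0,0,0, 0,0,0,0,0, 0,0,0,0,0, 0,0,0,0,0]' |egrep 'pos|force'
```

```text
position: [0.4902, -0.4131, 0.0963]
ft_force: [0.2, -0.8, 1.1]
gripper_force: 0.0
position: [0.4898, -0.4127, 0.0871]
ft_force: [0.8, 0.4, -0.1]
gripper_force: 0.0
position: [0.4897, -0.4127, 0.0831]
ft_force: [0.4, -0.5, 0.4]
gripper_force: 0.0
```

```bash
for i in 1; do python3 -m crank '[0,0,0,0.1,0, 0,0,0,0.1,0, 0,0,0,0.1,0, 0,0,0,0,0, 0,0,0,0,0, 0,0,0,0,0, 0,0,0,0,0, 0,0,0,0,0]' |egrep 'pos|ft'
python3 -m crank '[0,0,0,0.1,0, 0,0,0,0.1,0, 0,0,0,0.1,0, 0,0,0,0,0, 0,0,0,0,0, 0,0,0,0,0, 0,0,0,0,0, 0,0,0,0,0]' |egrep 'pos|ft'; done
```

```text
position: [0.4897, -0.4126, 0.0801]
ft_force: [-0.3, 0.5, 1.8]
position: [0.4898, -0.4127, 0.0771]
ft_force: [-0.3, 1.3, 2.8]
```

```bash
python3 -m crank '[0,0,0,0.1,0, 0,0,0,0.1,0, 0,0,0,0,0, 0,0,0,0,0, 0,0,0,0,0, 0,0,0,0,0, 0,0,0,0,0, 0,0,0,0,0]' |egrep 'pos|ft'
python3 -m crank '[0,0,0,0.1,0, 0,0,0,0.05,0, 0,0,0,0,0, 0,0,0,0,0, 0,0,0,0,0, 0,0,0,0,0, 0,0,0,0,0, 0,0,0,0,0]' |egrep 'pos|ft'
```

```text
position: [0.4897, -0.4127, 0.0751]
ft_force: [-0.1, -0.3, 4.0]
position: [0.4898, -0.4127, 0.0746]
ft_force: [-2.4, 1.9, 12.3]
```

Bottomed out: the force jumped to 12 N with the button fully down. Now I release and retreat.

```bash
python3 -m crank '[0,0,0,-0.5,0, 0,0,0,-1,0, 0,0,0,-2,0, 0,0,0,-2.5,0, 0,0,0,-2,0, 0,0,0,-1,0, 0,0,0,0,0, 0,0,0,0,0]' |egrep 'time|pos|ft'
python3 -m crank '[0,0,0,0,0, 0,0,0,0,0, 0,0,0,0,0, 0,0,0,0,0, 0,0,0,0,0, 0,0,0,0,0, 0,0,0,0,0, 0,0,0,0,0]' |egrep 'time|pos|ft'
python3 -c "
from rig import env
print(env.close_job())"
```

```text
time_s: 14.75
position: [0.4895, -0.4124, 0.1629]
ft_force: [0.3, -0.2, 0.1]
time_s: 15.42
position: [0.4897, -0.4126, 0.1635]
ft_force: [-0.0, 0.8, 0.2]
the job is handed in; nothing more can be done
None
```

I held the tool point over the empty nest (far row, right) for over 3 s, then pressed the big button until it bottomed out (about 12 N) and let go; the job was handed in at about 15 s, but no verdict was returned.

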